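Repack the sample vials from rack to carrying tray in reverse order

ROBOT

A 6-joint arm with a two-finger parallel gripper is mounted at the origin on a cart in front of the work surface, level with it; the furniture and walls round the work are solid. World frame = base frame: x ahead of the robot, y to its left, z up, the work surface at z = 0. Lengths are in mm, angles in rad, forces in N, time in s.
With the tool pointing down it reaches from about 400 to 925 mm from the base axis. Payload 12.5 kg.
Tool frame: the origin (TCP) lies at the very end of the fingers, on their centre line; the grasp point (between the pads) lies 19 mm behind it; z points along the fingers, y is the line along which they close (so a half turn about z gives the same grasp; the last joint's range is limited). The gripper opens to 95 mm and grips with 3 to 60 N. Pads are 20 mm wide; open, the fingers measure 119 mm over their backs; the gripper's body (75 mm by 180 mm) begins 59 mm behind the grasp point.
Start: joints at [-1.393, 0.491, 1.559, -0, 1.092, -0.106], TCP at [175.026, -600.01, 214.661] pointing down, gripper open.
Joint ranges: [-3.1, 3.1], [-0.84, 2.19], [0.05, 2.79], [-1.13, 4.28], [0.06, 2.93], [-2.69, 2.69]. Speed limits (rad/s): [2.22, 2.22, 2.79, 3.14, 3.14, 3.14].

INTERFACE

Orientations are given as [roll, pitch, yaw] about the fixed x, y, z axes, in that order (R = Rz(yaw) Ry(pitch) Rx(roll)).
In Python, from cell import * gives the robot as it stands.
- The arm moves only by the tool jog_arm, never from a script. Its argument "targets" is a list of rows, each an object with "turn": the turn, a rotation vector about the world's x, y, z in degrees, a list of three; "slide": the shift along the world's x, y, z in mm, a list of three; "claw": the opening in per cent of the stroke, from 0 (shut) to 100 (fully open). In form: [{"turn": [wx, wy, wz], "slide": [x, y, z], "claw": claw}, ...]. A call has 1 to 5 rows; each row shifts and turns the commanded pose from where the row before left it; what a row does not reach is not made up. A row lasts 1/8 s, in which the tool goes at most 62.5 mm and 10.7 degrees, less where a joint would pass 70% of its speed; a pose out of reach is approached as far as the arm can. A call with a gripper value outside its range is refused whole. The fingers move at their own pace and stop on an object; the grip force is fixed at half the most. Time passes only in rows, so rows that do not move let the fingers close. It gives the time, the measured TCP pose, the force, the opening and the grip force at its end, in the units of the state.
- state(): the state, without advancing time (a new reading comes with each control period).
- read_camera(name): name is "scene" or "top"; returns a dict with "frame" (420x560x3 uint8, blue, green, red), "mtx" (3x3 intrinsics, pixels), "R" (3x3) and "t" (3): a world point X has camera coordinates R X + t. Camera axes: x right, y down, z forward; pixel columns grow to the right and rows downward; lengths in mm; the calibration is good to about 2 mm. A picture is of the moment at which its call begins. There is no depth.
- job_done(): hands the job in; it is judged then, once.
Trained networks look in the newest picture that a camera, given by its name, has taken for a name from the list of things; names that differ only in an ending like _2 or _b are one class to them, and where a whole thing is asked for, a point or a joint stands for the part that bears it (a point fixed in the world has none). Each returns a list of dicts, best first, with "conf" (0 to 1); they miss things now and then, are a little off and sometimes report something else, mostly with a low value. They report only what shows in the picture. A call takes as long as a camera call. They do not tell look-alikes from the thing itself.
- look_for(query, camera): "xy" ([column, row] in pixels, amid what is visible of it).
The state is a dict: "t": time; "joints": joint angles; "qvel": joint speeds; "tau": joint torques, N m; "eef_pos": TCP position; "tcp_rot": TCP orientation; "ft_force": force on the tool from outside, world axes, zero at the start; "moment": the same for the moment, N m; "opening": opening from 0.0 (shut) to 1.0 (fully open); "grip_force": force on a finger pad.
Only numpy, scipy, OpenCV 4.12 (cv2) and the standard library are available. Lean on these libraries where they do the work, as an engineer would, in place of code of your own. Each camera call takes 0.05 s, during which the arm holds its last target. There are 200 camera calls.

TASK

Move the three sample vials, one at a time and always upright, from the white rack into the dark metal carrying tray so that the row comes out reversed: begin with the vial at the rack's loop end and stand it in the tray bay farthest from the tray's own carrying loop, then put the middle vial and the last one in the next bays in turn. Last of all stand the wooden spacer block in the bay left over next to the tray's loop so that no vial can jump across, and leave the tape roll, marker and syringe where they lie.

Things in the scene. Friction and masses are not known exactly. Their poses are not given: they have to be found in the camera images.
- vial_1_mid (a point): sample vial, clear cylinder 28 mm in diameter with a screw cap 24 mm in diameter, 50 mm tall in all (cap: top 6 mm), brown powder inside and a black cap; 18 g. The point is its centre, 25 mm above its underside; z is its upright axis. It starts upright in one of the rack's three pockets, which one varies
- vial_2_mid (a point): sample vial, clear cylinder 28 mm in diameter with a screw cap 24 mm in diameter, 50 mm tall in all (cap: top 6 mm), brown powder inside and a white cap; 18 g. The point is its centre, 25 mm above its underside; z is its upright axis. It starts upright in one of the rack's three pockets, which one varies
- vial_3_mid (a point): sample vial, clear cylinder 28 mm in diameter with a screw cap 24 mm in diameter, 50 mm tall in all (cap: top 6 mm), empty, with a black cap; 18 g. The point is its centre, 25 mm above its underside; z is its upright axis. It starts upright in one of the rack's three pockets, which one varies
- block_mid (a point): plain light wooden spacer block 32 x 32 mm, 50 mm tall, 30 g, standing on the bench. The point is its centre, 25 mm above its underside; x and y are the normals of its sides, z is up
- rack: white plastic vial rack, three open pockets in a row, fixed, 160 x 56 mm. Origin: centre of its underside, on the bench; y along the row, z up. Walls 4 mm thick, their tops 24 mm above the bench (dividers 22); each pocket 48 x 48 mm inside, floor 12 mm above it. A flat carrying loop of thin bar sticks out 26 mm from its -y end only (loop end). Pocket centres at y = -52 mm (loop end), 0 and +52 mm, x = 0
- tray: dark metal carrying tray, four open bays in a row, empty at first, fixed, 212 x 56 mm. Origin: centre of its underside, on the bench; y along the row, z up. Walls 4 mm thick, their tops 24 mm above the bench (dividers 22); each bay 48 x 48 mm inside, floor 12 mm above it. A flat carrying loop of thin bar sticks out 26 mm from its -y end only (loop end). Bay centres at y = -78 mm (next to the loop), -26, +26 and +78 mm (farthest from the loop), x = 0
- tape_roll_c (a point): bystander: roll of black tape lying flat, 93 mm across, 19 mm high; the point is its centre. Leave it alone
- marker_c (a point): bystander: felt marker lying down, 132 mm long (along its y), 14 mm thick, white with a blue cap; the point is its centre. Leave it alone
- syringe_c (a point): bystander: plastic syringe lying down, 94 mm long (along its y), 18 mm high; the point is its centre. Leave it alone
Things that resemble listed ones, but are neither listed nor needed, are in the scene too. What is shaped like the part that bears block_mid but yellow is not meant.

How it is judged:
By the outcome, as a careful person would: the job done as asked, in the order asked, and still so for the second after the job is handed in, with the robot touching nothing.
It also fails if it takes over 102 s, if anything falls off the work surface, if the arm or the gripper's body presses on something with over 40 N, if the wrist force passes 120 N, or if a joint passes its speed limit or range.

## Working session

There is one attempt and no reset: what is moved stays moved. The work goes in short steps, Python scripts to look and compute and a tool call to move; the robot and the scene stay as the last step left them, time stands still between calls to the robot, and variables do not carry over. Pictures are saved under pics/ and viewed, at most 14 in all, crops included, and the job is handed in when it is done.

Besides the shell and the picture viewer there is one more tool, called as a command line: name --argument value ..., lists and objects as JSON in quotes. jog_arm: Moves the arm, as the interface text tells. Its arguments: {"type":"object","properties":{"targets":{"type":"array","items":{"type":"object","properties":{"turn":{"type":"array","items":{"type":"number"}},"slide":{"type":"array","items":{"type":"number"}},"claw":{"type":"number"}}}}},"required":["targets"]}

```bash
mkdir -p pics; cat > h.py <<'E'
from cell import *
import numpy as np, cv2
def ray(c,uv):
    d=np.linalg.inv(c["mtx"])@np.array([uv[0],uv[1],1.0]); R=np.array(c["R"]);t=np.array(c["t"])
    return -R.T@t, R.T@d
def atz(c,uv,z):
    o,d=ray(c,uv); return o+d*(z-o[2])/d[2]
def tri(c1,p1,c2,p2):
    o1,d1=ray(c1,p1);o2,d2=ray(c2,p2)
    s=np.linalg.lstsq(np.stack([d1,-d2],1),o2-o1,rcond=None)[0]
    a,b=o1+s[0]*d1,o2+s[1]*d2
    return (a+b)/2,np.linalg.norm(a-b)
def proj(c,X):
    p=np.array(c["mtx"])@(np.array(c["R"])@np.array(X)+np.array(c["t"])); return p[:2]/p[2]
E
python3 - <<'E'
from h import *
for n in("scene","top"):
    c=read_camera(n); cv2.imwrite(f"pics/{n}0.png",c["frame"])
    print(n,(-np.array(c["R"]).T@c["t"]).round(), np.array(c["R"]).round(2).tolist(),c["mtx"][0][0])
    for q in("vial_1_mid","block_mid","rack","tray","tape_roll_c","marker_c","syringe_c"):
        print(q,[(np.round(d["xy"]).tolist(),round(d["conf"],2)) for d in look_for(q,n)])
print(state())
E
```

```text
scene [ -79. -763.  608.] [[0.63, -0.78, -0.01], [-0.49, -0.38, -0.78], [0.6, 0.5, -0.62]] 509.9828475208198
vial_1_mid [([228.0, 184.0], 0.55)]
block_mid [([241.0, 156.0], 0.76)]
rack [([198.0, 243.0], 0.66)]
tray []
tape_roll_c [([394.0, 206.0], 0.61)]
marker_c [([216.0, 312.0], 0.93), ([219.0, 202.0], 0.47)]
syringe_c [([333.0, 304.0], 0.59)]
top [ 374. -309.  961.] [[0.02, -1.0, 0.02], [-1.0, -0.02, -0.06], [0.06, -0.02, -1.0]] 432.8352165725969
vial_1_mid [([225.0, 196.0], 0.49)]
block_mid [([197.0, 142.0], 0.87), ([230.0, 137.0], 0.81)]
rack [([238.0, 220.0], 0.93)]
tray [([286.0, 140.0], 0.75)]
tape_roll_c [([343.0, 106.0], 0.64)]
marker_c [([298.0, 288.0], 0.8)]
syringe_c [([363.0, 236.0], 0.76)]
{'t': 0.8, 'joints': array([-1.39262341e+00,  4.90853951e-01,  1.55889217e+00,  2.67572282e-06,
        1.09171920e+00, -1.05624404e-01]), 'qvel': array([-0.00035421, -0.00128657,  0.00052318, -0.00044077, -0.0001708 ,
        0.00088813]), 'tau': array([ 2.52962389e-03, -6.12411261e+01, -2.58420646e+01,  6.93725492e-02,
        4.44552640e-02, -7.56438197e-06]), 'eef_pos': array([ 175.01246397, -600.01237784,  214.69226285]), 'tcp_rot': array([3.14146578e+00, 1.10630024e-05, 2.83796090e-01]), 'ft_force': array([-0.2275225 , -1.16144383,  1.07628607]), 'moment': array([ 0.00903916, -0.00729045, -0.03087874]), 'grip_force': 0.0, 'opening': 0.9984166164466496}
```

View pics/scene0.png

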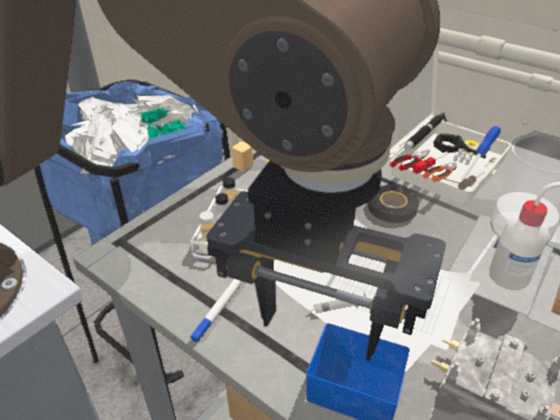

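View pics/top0.png

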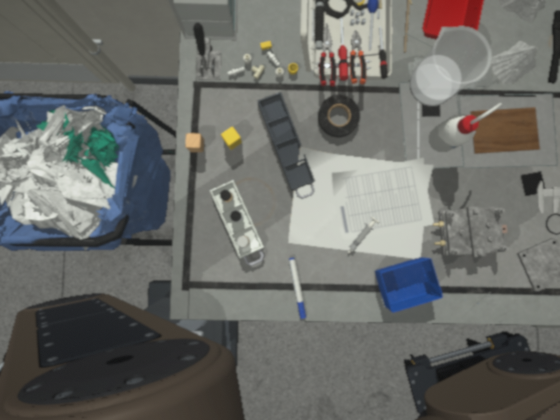

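The top view shows the rack at (238,222) with its loop at the lower end (255,260), a white-capped vial at (242,240) and black-capped ones at (236,216) and (225,196). The tray is at (286,140) with its loop at (304,188). There are two block candidates. The one at (194,141) is light wood and fits; the one at (231,137) is yellow and is the look-alike. I'll confirm this in a crop.

```bash
python3 - <<'E'
from h import *
c=read_camera("top"); f=c["frame"][85:275,180:325]
cv2.imwrite("pics/crop1.png",cv2.resize(f,None,fx=4*.78,fy=4*.78,interpolation=cv2.INTER_CUBIC))
for n,p,z in(("w",(242,240),50),("m",(236,216),50),("e",(225,196),50),("loopR",(255,261),5),("rack",(238,222),15),("tray",(286,140),15),("trayloop",(304,188),5),("block",(194,141),50),("tape",(339,117),10),("marker",(298,288),7),("syr",(363,236),9)): print(n,atz(c,p,z).round())
E
```

```text
w [ 354. -247.   50.]
m [ 404. -233.   50.]
e [ 446. -209.   50.]
loopR [ 308. -273.    5.]
rack [ 393. -234.   15.]
tray [ 576. -336.   15.]
trayloop [ 471. -378.    5.]
block [ 562. -140.   50.]
tape [ 632. -453.   10.]
marker [ 251. -368.    7.]
syr [ 367. -510.    9.]
```

View pics/crop1.png

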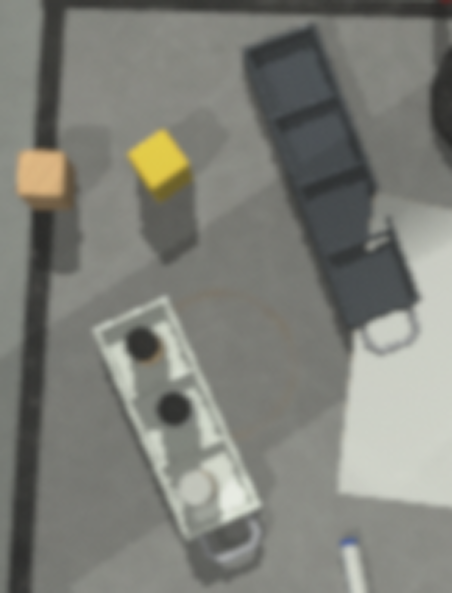

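jog_arm --targets '[{"turn":[0,0,0],"slide":[40,10,40],"claw":100},{"turn":[0,0,0],"slide":[40,20,40],"claw":100},{"turn":[0,0,0],"slide":[50,20,20],"claw":100},{"turn":[0,0,0],"slide":[50,20,0],"claw":100}]'

```text
t: 1.35
eef_pos: [356.6, -529.7, 316.8]
tcp_rot: [3.138, -0.001, 0.283]
ft_force: [-0.2, -0.0, 0.0]
opening: 0.998
grip_force: 0.0
```

The crop confirms it: wooden block at crop (42,175), which is pixel (193.5,141), and the yellow look-alike at crop (160,160). There is a light patch on the tray wall near crop (378,240), so I'll check that from the scene view now that the arm has moved.

```bash
cat >> h.py <<'E'
E
python3 - <<'E'
from h import *
t=read_camera("top"); s=read_camera("scene")
cv2.imwrite("pics/scene1.png",s["frame"])
f=s["frame"][130:280,180:430]; cv2.imwrite("pics/scene1c.png",cv2.resize(f,None,fx=3.2,fy=3.2,interpolation=cv2.INTER_CUBIC))
cr=lambda p:(180+p[0]/3.115-.0,85+p[1]/3.115)
for n,ps in(("rack",[(95,330),(165,297),(260,505),(190,537)]),("tray",[(246,47),(315,25),(417,298),(352,330)])):
    P=np.array([atz(t,cr(p),24) for p in ps]); m=P.mean(0); d=(P[2]+P[3]-P[0]-P[1])/2
    print(n,P.round().tolist(),m.round(1),"len",np.linalg.norm(d),"wid",np.linalg.norm(P[0]-P[1]),"dir -y",np.degrees(np.arctan2(d[1],d[0])))
for n,p in(("w",(195,488)),("m",(174,408)),("e",(143,344)),("block",(42,174))):
    X=atz(t,cr(p),62 if n!="block" else 50); print(n,X.round(1),proj(s,X).round())
print(state()["eef_pos"])
E
```

```text
rack [[459.0, -174.0, 24.0], [483.0, -222.0, 24.0], [340.0, -291.0, 24.0], [317.0, -244.0, 24.0]] [ 399.3 -232.7   24. ] len 158.51410763987 wid 53.67563420377431 dir -y -154.01678707509154
tray [[661.0, -274.0, 24.0], [678.0, -323.0, 24.0], [486.0, -398.0, 24.0], [462.0, -353.0, 24.0]] [ 572. -337.   24.] len 210.3144184000918 wid 51.335424411397 dir -y -158.57912225457036
w [ 351.3 -248.7   62. ] [205. 215.]
m [ 404.1 -233.5   62. ] [220. 197.]
e [ 446.4 -211.7   62. ] [228. 181.]
block [ 561.9 -138.7   50. ] [241. 147.]
[ 358.9425806  -527.8898047   315.01403096]
```

View pics/scene1c.png

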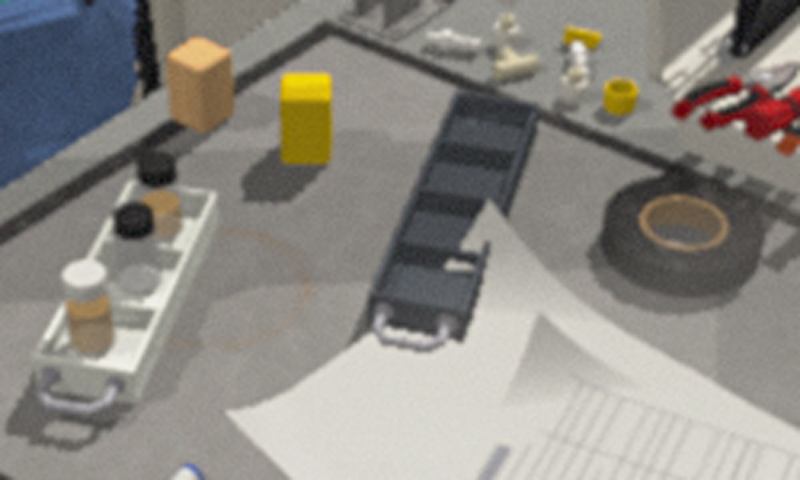

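The scene crop shows the rack with its loop at the bottom (80,395), the white-capped vial next to it, then an empty black-capped vial at (134,215) and a brown black-capped one at (156,160). The tray's loop is at (415,330), and the paper curls over the tray's side wall at (485,240). I'll triangulate and overlay the fitted poses.

```bash
python3 - <<'E'
from h import *
t=read_camera("top"); s=read_camera("scene")
cr=lambda p:(180+p[0]/3.115,85+p[1]/3.115); sc=lambda p:(180+p[0]/3.2,130+p[1]/3.2)
for n,a,b in(("w",(195,488),(83,272)),("m",(174,408),(134,214)),("e",(143,344),(156,160)),("block",(42,174),(200,55)),("yellow",(160,158),(306,85)),
  ("rack corner far",(165,297),(216,193)),("tray far r",(315,25),(538,107)),("tray loop l",(352,330),(375,307)),("tray loop r",(417,298),(467,315))):
    X,e=tri(t,cr(a),s,sc(b)); print(n,X.round(1),round(e,1))
def box(img,c,o,L,yaw,col):
    u=np.array([np.cos(yaw),np.sin(yaw),0]);v=np.array([-u[1],u[0],0])
    for z in(0,24):
        q=np.array([proj(c,np.array([*o,z])+a*L/2*u+b*28*v) for a,b in((1,1),(1,-1),(-1,-1),(-1,1))])
        cv2.polylines(img,[((q-off)*3*16).astype(int)],True,col,1,cv2.LINE_AA,4)
ims=[]
for c,off,wh in((t,(180,85),(150,195)),(s,(180,130),(180,195))):
    f=c["frame"][off[1]:off[1]+wh[1],off[0]:off[0]+wh[0]]; im=cv2.resize(f,None,fx=3,fy=3,interpolation=cv2.INTER_CUBIC); im=cv2.convertScaleAbs(im,alpha=1.4)
    box(im,c,(399.3,-232.7),160,np.radians(26),(0,0,255)); box(im,c,(572,-337),212,np.radians(21.4),(0,255,0)); ims.append(im)
im=np.hstack(ims); im=cv2.resize(im,(800,int(im.shape[0]*800/im.shape[1]))); cv2.imwrite("pics/ov.png",im); print(state()["eef_pos"],state()["tcp_rot"])
E
```

```text
w [ 351.8 -249.2   62.4] 1.3
m [ 405.  -234.2   61.2] 2.4
e [ 446.7 -212.5   64.3] 1.5
block [ 563.1 -139.3   48.3] 2.6
yellow [ 574.7 -218.8   51.4] 0.6
rack corner far [ 483.4 -222.6   23.7] 1.9
tray far r [ 679.5 -323.3   22.2] 1.4
tray loop l [ 464.4 -354.6   17.2] 4.1
tray loop r [ 487.6 -399.9   19.7] 4.0
[ 355.68318354 -529.52611312  314.52875395] [-3.14152453e+00  2.41291942e-04  2.85679487e-01]
```

View pics/ov.png

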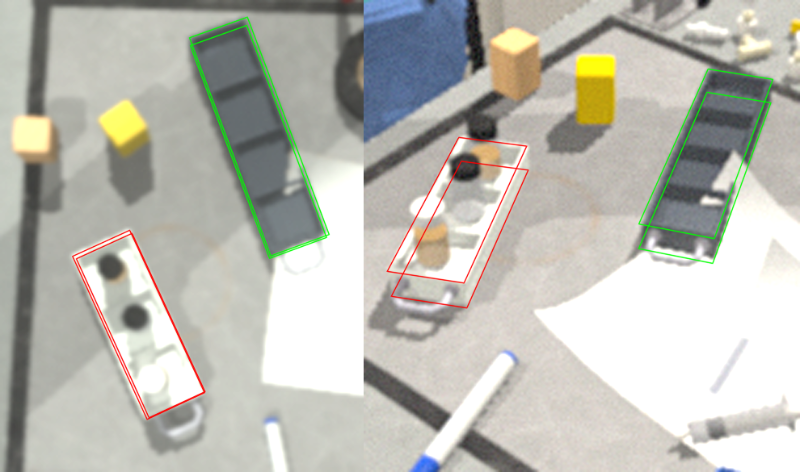

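The fitted outlines match in both views, and heights come out at about 62 for the caps, 49 for the block and 23 for the rims. Next I approach the loop-end (white-cap) vial.

jog_arm --targets '[{"turn":[0,0,5],"slide":[0,50,-35],"claw":62},{"turn":[0,0,4.6],"slide":[0,50,-35],"claw":62},{"turn":[0,0,0],"slide":[0,50,-35],"claw":62},{"turn":[0,0,0],"slide":[0,50,-35],"claw":62},{"turn":[0,0,0],"slide":[-4,50,-35],"claw":62}]'

```text
t: 2.17
eef_pos: [350.1, -279.2, 138.9]
tcp_rot: [3.141, -0.0, 0.45]
ft_force: [1.0, -0.5, -0.8]
opening: 0.625
grip_force: 0.0
```

jog_arm --targets '[{"turn":[0,0,0],"slide":[0,30,-20],"claw":62},{"turn":[0,0,0],"slide":[0,0,0],"claw":62},{"turn":[0,0,0],"slide":[0,0,0],"claw":62}]'

```text
t: 2.55
eef_pos: [351.2, -251.4, 120.2]
tcp_rot: [3.14, -0.0, 0.45]
ft_force: [0.4, -0.8, 0.4]
opening: 0.619
grip_force: 0.0
```

jog_arm --targets '[{"turn":[0,0,0],"slide":[0,1,-40],"claw":62},{"turn":[0,0,0],"slide":[0,0,-35],"claw":62},{"turn":[0,0,0],"slide":[0,0,-15],"claw":62},{"turn":[0,0,0],"slide":[0,0,0],"claw":62}]'

```text
t: 3.05
eef_pos: [350.9, -250.2, 29.3]
tcp_rot: [-3.141, 0.0, 0.45]
ft_force: [-0.8, -0.1, 0.2]
opening: 0.616
grip_force: 0.0
```

```bash
python3 - <<'E'
from h import *
s=read_camera("scene"); f=s["frame"][150:300,140:340]; cv2.imwrite("pics/g1.png",cv2.resize(f,None,fx=3,fy=3,interpolation=cv2.INTER_CUBIC)); print(state()["eef_pos"],state()["ft_force"])
E
```

```text
[ 351.14100537 -250.15507531   29.91925308] [ 0.43044715 -0.70271585  0.01333639]
```

View pics/g1.png

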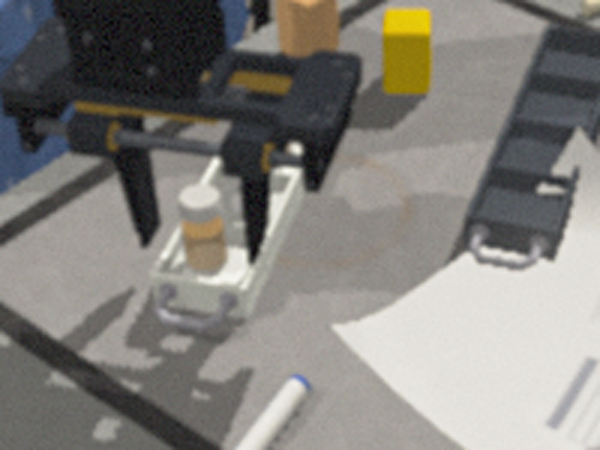

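The white-cap vial at crop (203,230) stands between the fingertips at (148,245) and (252,258), so I close.

jog_arm --targets '[{"turn":[0,0,0],"slide":[0,0,0],"claw":20},{"turn":[0,0,0],"slide":[0,0,0],"claw":20},{"turn":[0,0,0],"slide":[0,0,0],"claw":20},{"turn":[0,0,0],"slide":[0,0,0],"claw":20}]'

```text
t: 3.6
eef_pos: [351.1, -249.1, 29.9]
tcp_rot: [3.141, -0.0, 0.452]
ft_force: [-0.4, -0.8, 2.1]
opening: 0.271
grip_force: 30.0
```

jog_arm --targets '[{"turn":[0,0,0],"slide":[0,0,15],"claw":20},{"turn":[0,0,0],"slide":[0,0,35],"claw":20},{"turn":[0,0,0],"slide":[0,0,35],"claw":20},{"turn":[0,0,-2],"slide":[20,-4,5],"claw":20},{"turn":[0,0,-2.6],"slide":[38,-8,0],"claw":20}]'

```text
t: 4.22
eef_pos: [409.3, -261.1, 120.7]
tcp_rot: [3.14, -0.001, 0.369]
ft_force: [-0.4, -0.2, -0.4]
opening: 0.272
grip_force: 30.0
```

jog_arm --targets '[{"turn":[0,0,0],"slide":[48,-10,0],"claw":20},{"turn":[0,0,0],"slide":[48,-10,0],"claw":20},{"turn":[0,0,0],"slide":[48,-10,0],"claw":20},{"turn":[0,0,0],"slide":[48,-10,0],"claw":20},{"turn":[0,0,0],"slide":[40,-7,0],"claw":20}]'

```text
t: 4.85
eef_pos: [642.6, -308.0, 119.3]
tcp_rot: [-3.141, 0.0, 0.371]
ft_force: [-0.3, -1.1, -0.3]
opening: 0.271
grip_force: 30.0
```

jog_arm --targets '[{"turn":[0,0,0],"slide":[0,0,0],"claw":20},{"turn":[0,0,0],"slide":[0,0,0],"claw":20}]'

```text
t: 5.1
eef_pos: [640.3, -307.6, 119.1]
tcp_rot: [-3.141, 0.001, 0.371]
ft_force: [-0.0, 1.4, -0.7]
opening: 0.275
grip_force: 30.0
```

jog_arm --targets '[{"turn":[0,0,0],"slide":[3,-1,-35],"claw":20},{"turn":[0,0,0],"slide":[0,0,-30],"claw":20},{"turn":[0,0,0],"slide":[0,0,-10],"claw":20},{"turn":[0,0,0],"slide":[0,0,0],"claw":20}]'

```text
t: 5.6
eef_pos: [643.6, -309.1, 44.9]
tcp_rot: [-3.141, 0.0, 0.371]
ft_force: [-0.7, -0.0, 0.1]
opening: 0.276
grip_force: 30.0
```

```bash
python3 - <<'E'
from h import *
t=read_camera("top");s=read_camera("scene"); a=t["frame"][70:200,200:330]; b=s["frame"][110:240,230:400]
im=np.hstack([a,b]); cv2.imwrite("pics/p1.png",cv2.resize(im,None,fx=2.6,fy=2.6,interpolation=cv2.INTER_CUBIC))
print(state()["eef_pos"],state()["ft_force"])
E
```

```text
[ 644.31919979 -309.37127851   46.04818545] [ 0.55053562  0.94062614 -0.22834039]
```

View pics/p1.png

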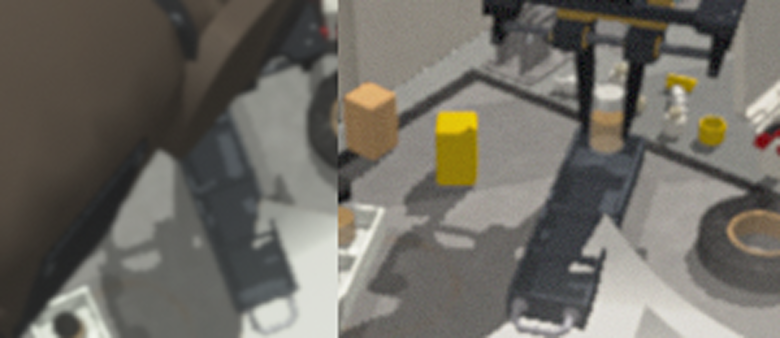

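The scene half shows the vial upright between the fingers at (607,118), over the far bay. I lower it the rest of the way and release.

jog_arm --targets '[{"turn":[0,0,0],"slide":[0,0,-10],"claw":20},{"turn":[0,0,0],"slide":[0,0,-4.5],"claw":20},{"turn":[0,0,0],"slide":[0,0,0],"claw":20}]'

```text
t: 6.08
eef_pos: [644.0, -309.0, 30.0]
tcp_rot: [3.142, 0.0, 0.371]
ft_force: [0.1, -0.2, -0.2]
opening: 0.269
grip_force: 30.0
```

jog_arm --targets '[{"turn":[0,0,0],"slide":[0,0,0],"claw":60},{"turn":[0,0,0],"slide":[0,0,0],"claw":60},{"turn":[0,0,0],"slide":[0,0,0],"claw":60}]'

```text
t: 6.45
eef_pos: [644.0, -309.0, 30.1]
tcp_rot: [-3.142, 0.0, 0.371]
ft_force: [-0.5, -0.1, 0.2]
opening: 0.534
grip_force: 0.0
```

jog_arm --targets '[{"turn":[0,0,0],"slide":[0,0,20],"claw":60},{"turn":[0,0,0],"slide":[0,0,40],"claw":60},{"turn":[0,0,2],"slide":[-30,10,30],"claw":60},{"turn":[0,0,2.6],"slide":[-49,15,0],"claw":60},{"turn":[0,0,0],"slide":[-50,15,0],"claw":60}]'

```text
t: 7.08
eef_pos: [514.0, -268.7, 121.9]
tcp_rot: [3.139, -0.001, 0.452]
ft_force: [0.7, -0.7, 0.4]
opening: 0.597
grip_force: 0.0
```

jog_arm --targets '[{"turn":[0,0,0],"slide":[-50,15,0],"claw":60},{"turn":[0,0,0],"slide":[-50,15,0],"claw":60},{"turn":[0,0,0],"slide":[-10,5,0],"claw":60},{"turn":[0,0,0],"slide":[0,0,0],"claw":60}]'

```text
t: 7.58
eef_pos: [405.6, -234.5, 121.3]
tcp_rot: [3.139, -0.001, 0.451]
ft_force: [1.2, -0.3, -0.4]
opening: 0.596
grip_force: 0.0
```

jog_arm --targets '[{"turn":[0,0,0],"slide":[0,0,-40],"claw":60},{"turn":[0,0,0],"slide":[0,0,-35],"claw":60},{"turn":[0,0,0],"slide":[0,0,-15],"claw":60},{"turn":[0,0,0],"slide":[0,0,0],"claw":60}]'

```text
t: 8.07
eef_pos: [406.0, -234.4, 29.3]
tcp_rot: [-3.141, 0.0, 0.452]
ft_force: [-0.7, 0.5, 0.6]
opening: 0.602
grip_force: 0.0
```

```bash
python3 - <<'E'
from h import *
s=read_camera("scene"); f=s["frame"][110:280,160:400]; cv2.imwrite("pics/g2.png",cv2.resize(f,None,fx=3,fy=3,interpolation=cv2.INTER_CUBIC)); print(state()["eef_pos"],state()["ft_force"])
E
```

```text
[ 406.02432335 -234.44943783   30.04865819] [ 0.05216071  0.26270957 -0.17394751]
```

View pics/g2.png

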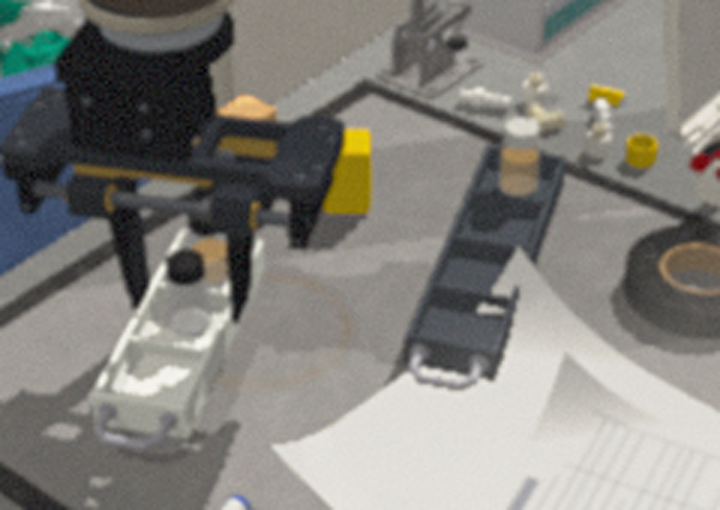

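The first vial stands upright in the far bay at crop (520,160). The middle vial, with its cap at (187,268), is between the fingers. I grip it and carry it to the next bay, about (596,-327).

jog_arm --targets '[{"turn":[0,0,0],"slide":[0,0,0],"claw":20},{"turn":[0,0,0],"slide":[0,0,0],"claw":20},{"turn":[0,0,0],"slide":[0,0,0],"claw":20},{"turn":[0,0,0],"slide":[0,0,0],"claw":20}]'

```text
t: 8.62
eef_pos: [405.2, -234.1, 30.5]
tcp_rot: [3.141, -0.0, 0.451]
ft_force: [-0.2, 1.6, 2.6]
opening: 0.272
grip_force: 30.0
```

jog_arm --targets '[{"turn":[0,0,0],"slide":[0,0,15],"claw":20},{"turn":[0,0,0],"slide":[0,0,35],"claw":20},{"turn":[0,0,0],"slide":[0,0,35],"claw":20},{"turn":[0,0,-2],"slide":[20,-10,5],"claw":20},{"turn":[0,0,-2.6],"slide":[40,-20,0],"claw":20}]'

```text
t: 9.25
eef_pos: [465.3, -264.2, 121.4]
tcp_rot: [3.141, -0.001, 0.369]
ft_force: [-0.5, -0.6, 0.2]
opening: 0.277
grip_force: 30.0
```

jog_arm --targets '[{"turn":[0,0,0],"slide":[45,-22,0],"claw":20},{"turn":[0,0,0],"slide":[45,-22,0],"claw":20},{"turn":[0,0,0],"slide":[40,-19,0],"claw":20},{"turn":[0,0,0],"slide":[0,0,0],"claw":20},{"turn":[0,0,0],"slide":[0,0,0],"claw":20}]'

```text
t: 9.88
eef_pos: [594.2, -326.5, 119.6]
tcp_rot: [-3.14, 0.001, 0.371]
ft_force: [1.0, -0.5, -0.5]
opening: 0.271
grip_force: 30.0
```

jog_arm --targets '[{"turn":[0,0,0],"slide":[1,-1,-35],"claw":20},{"turn":[0,0,0],"slide":[0,0,-30],"claw":20},{"turn":[0,0,0],"slide":[0,0,-14],"claw":20},{"turn":[0,0,0],"slide":[0,0,-10],"claw":20},{"turn":[0,0,0],"slide":[0,0,0],"claw":20}]'

```text
t: 10.5
eef_pos: [596.0, -328.0, 31.5]
tcp_rot: [3.141, -0.0, 0.371]
ft_force: [-0.2, 0.4, 0.8]
opening: 0.268
grip_force: 30.0
```

jog_arm --targets '[{"turn":[0,0,0],"slide":[0,0,0],"claw":60},{"turn":[0,0,0],"slide":[0,0,0],"claw":60},{"turn":[0,0,0],"slide":[0,0,0],"claw":60}]'

```text
t: 10.88
eef_pos: [596.1, -328.1, 31.6]
tcp_rot: [3.141, -0.0, 0.371]
ft_force: [0.0, -0.7, -0.4]
opening: 0.532
grip_force: 0.0
```

jog_arm --targets '[{"turn":[0,0,0],"slide":[0,0,20],"claw":60},{"turn":[0,0,0],"slide":[0,0,40],"claw":60},{"turn":[0,0,2],"slide":[-20,15,30],"claw":60},{"turn":[0,0,2.6],"slide":[-45,33,0],"claw":60},{"turn":[0,0,0],"slide":[-45,33,0],"claw":60}]'

```text
t: 11.5
eef_pos: [485.0, -246.3, 122.8]
tcp_rot: [3.14, -0.001, 0.452]
ft_force: [0.5, 0.4, 0.5]
opening: 0.602
grip_force: 0.0
```

jog_arm --targets '[{"turn":[0,0,0],"slide":[-39,34,0],"claw":60},{"turn":[0,0,0],"slide":[0,0,0],"claw":60},{"turn":[0,0,0],"slide":[0,0,0],"claw":60}]'

```text
t: 11.88
eef_pos: [448.1, -213.7, 122.4]
tcp_rot: [3.139, -0.001, 0.451]
ft_force: [1.4, 0.5, 0.7]
opening: 0.599
grip_force: 0.0
```

jog_arm --targets '[{"turn":[0,0,0],"slide":[-1,1,-40],"claw":60},{"turn":[0,0,0],"slide":[0,0,-37],"claw":60},{"turn":[0,0,0],"slide":[0,0,-15],"claw":60},{"turn":[0,0,0],"slide":[0,0,0],"claw":60}]'

```text
t: 12.38
eef_pos: [446.4, -212.4, 28.7]
tcp_rot: [-3.141, 0.001, 0.451]
ft_force: [0.2, 0.2, 0.1]
opening: 0.597
grip_force: 0.0
```

```bash
python3 - <<'E'
from h import *
s=read_camera("scene"); f=s["frame"][110:280,160:400]; cv2.imwrite("pics/g3.png",cv2.resize(f,None,fx=3,fy=3,interpolation=cv2.INTER_CUBIC)); print(state()["eef_pos"],state()["ft_force"])
E
```

```text
[ 446.59154736 -212.46369132   29.52097912] [-0.58342589 -0.14546133 -0.1963265 ]
```

View pics/g3.png

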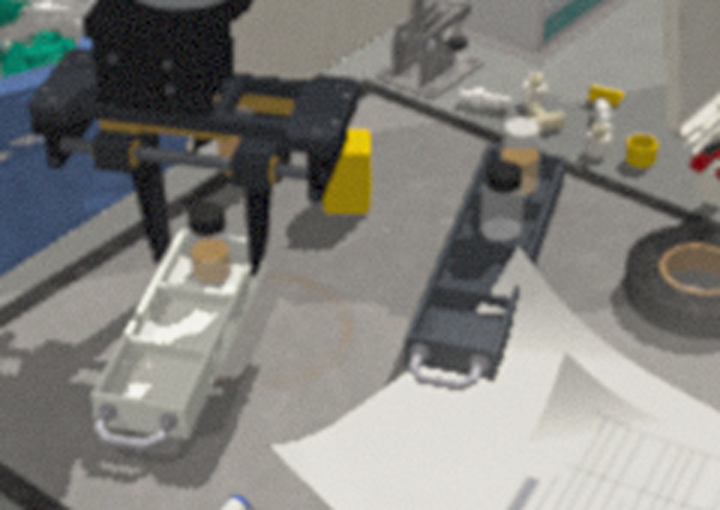

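Both placed vials stand upright at crop (520,160) and (503,205). The last vial at (208,240) is between the fingers. I grip it and carry it to bay y=-26, about (548,-346.5), watching for contact with the paper.

jog_arm --targets '[{"turn":[0,0,0],"slide":[0,0,0],"claw":20},{"turn":[0,0,0],"slide":[0,0,0],"claw":20},{"turn":[0,0,0],"slide":[0,0,0],"claw":20},{"turn":[0,0,0],"slide":[0,0,0],"claw":20}]'

```text
t: 12.92
eef_pos: [446.2, -212.1, 29.5]
tcp_rot: [3.141, -0.0, 0.451]
ft_force: [0.0, 0.9, 3.8]
opening: 0.275
grip_force: 30.0
```

jog_arm --targets '[{"turn":[0,0,0],"slide":[0,0,15],"claw":20},{"turn":[0,0,0],"slide":[0,0,35],"claw":20},{"turn":[0,0,0],"slide":[0,0,35],"claw":20},{"turn":[0,0,-2],"slide":[15,-20,5],"claw":20},{"turn":[0,0,-2.6],"slide":[26,-34,0],"claw":20}]'

```text
t: 13.55
eef_pos: [487.4, -266.2, 121.4]
tcp_rot: [3.14, -0.001, 0.371]
ft_force: [0.7, 0.2, 0.5]
opening: 0.275
grip_force: 30.0
```

jog_arm --targets '[{"turn":[0,0,0],"slide":[30,-40,0],"claw":20},{"turn":[0,0,0],"slide":[30,-40,0],"claw":20},{"turn":[0,0,0],"slide":[0,0,0],"claw":20},{"turn":[0,0,0],"slide":[0,0,0],"claw":20}]'

```text
t: 14.05
eef_pos: [546.4, -345.5, 119.5]
tcp_rot: [-3.141, 0.0, 0.371]
ft_force: [0.3, -0.3, 1.0]
opening: 0.277
grip_force: 30.0
```

jog_arm --targets '[{"turn":[0,0,0],"slide":[1,-1,-35],"claw":20},{"turn":[0,0,0],"slide":[0,0,-25],"claw":20},{"turn":[0,0,0],"slide":[0,0,-10],"claw":20},{"turn":[0,0,0],"slide":[0,0,0],"claw":20}]'

```text
t: 14.55
eef_pos: [547.8, -346.5, 49.4]
tcp_rot: [-3.141, 0.0, 0.371]
ft_force: [-0.6, -0.4, -0.1]
opening: 0.273
grip_force: 30.0
```

jog_arm --targets '[{"turn":[0,0,0],"slide":[0,0,-10],"claw":20},{"turn":[0,0,0],"slide":[0,0,-8.5],"claw":20},{"turn":[0,0,0],"slide":[0,0,0],"claw":20}]'

```text
t: 14.92
eef_pos: [547.9, -346.9, 30.2]
tcp_rot: [-3.141, 0.0, 0.371]
ft_force: [0.3, -0.2, -0.8]
opening: 0.274
grip_force: 30.0
```

jog_arm --targets '[{"turn":[0,0,0],"slide":[0,0,0],"claw":60},{"turn":[0,0,0],"slide":[0,0,0],"claw":60},{"turn":[0,0,0],"slide":[0,0,0],"claw":60}]'

```text
t: 15.3
eef_pos: [548.1, -347.1, 30.9]
tcp_rot: [3.141, -0.0, 0.371]
ft_force: [-0.7, -0.2, -0.4]
opening: 0.534
grip_force: 0.0
```

jog_arm --targets '[{"turn":[0,0,0],"slide":[0,0,20],"claw":62},{"turn":[0,0,0],"slide":[0,0,40],"claw":62},{"turn":[0,0,-3],"slide":[0,20,30],"claw":62},{"turn":[0,0,-8],"slide":[0,48,0],"claw":62},{"turn":[0,0,-8],"slide":[4,48,0],"claw":62}]'

```text
t: 15.92
eef_pos: [552.0, -230.2, 122.6]
tcp_rot: [3.14, -0.002, 0.034]
ft_force: [1.3, -0.1, -0.2]
opening: 0.621
grip_force: 0.0
```

```bash
python3 - <<'E'
from h import *
t=read_camera("top"); f=cv2.imread("pics/top0.png"); h=cv2.cvtColor(f,cv2.COLOR_BGR2HSV)
m=cv2.inRange(h,(5,60,150),(20,255,255)); m[:, :180]=0;m[:,210:]=0;m[:125]=0;m[160:]=0
c=max(cv2.findContours(m,0,2)[0],key=cv2.contourArea)[:,0]
P=np.array([atz(t,p,50)[:2] for p in c],np.float32); print(cv2.minAreaRect(P), state()["eef_pos"],state()["tcp_rot"])
E
```

```text
((563.6944580078125, -136.55902099609375), (30.013452529907227, 31.729671478271484), 1.3886990547180176) [ 551.89934897 -225.04638125  122.40959088] [-3.14084222e+00 -4.73746409e-04  2.77398561e-02]
```

jog_arm --targets '[{"turn":[0,0,0],"slide":[6,45,0],"claw":62},{"turn":[0,0,0],"slide":[5,43,0],"claw":62},{"turn":[0,0,0],"slide":[0,0,0],"claw":62},{"turn":[0,0,0],"slide":[0,0,-25],"claw":62},{"turn":[0,0,0],"slide":[0,0,-25],"claw":62}]'

```text
t: 16.6
eef_pos: [563.5, -143.9, 71.3]
tcp_rot: [3.141, -0.002, 0.039]
ft_force: [-0.0, -0.8, -0.1]
opening: 0.619
grip_force: 0.0
```

```bash
python3 - <<'E'
from h import *
s=read_camera("scene"); f=s["frame"][80:250,180:420]; cv2.imwrite("pics/g4.png",cv2.resize(f,None,fx=3,fy=3,interpolation=cv2.INTER_CUBIC)); print(state()["eef_pos"],state()["ft_force"])
E
```

```text
[ 562.06213743 -143.56191052   68.19074314] [-1.45970349  0.38032762 -2.63442779]
```

View pics/g4.png

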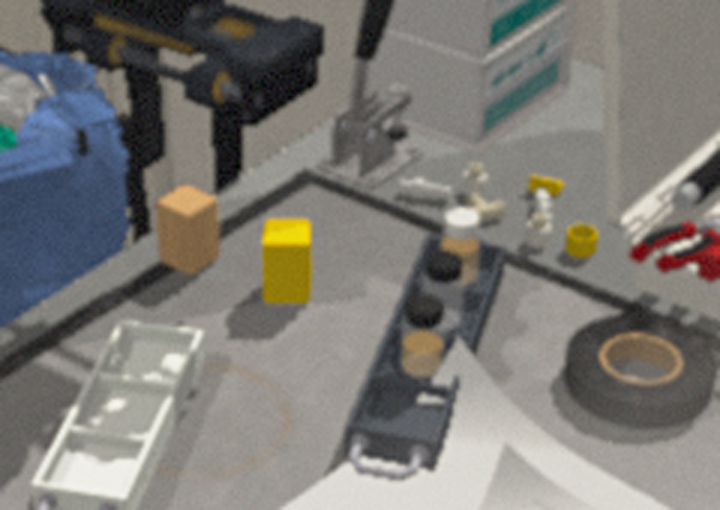

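All three vials stand upright in order at crop (460,240), (443,275) and (423,330). The wooden block at (188,230) is just below the fingers, off by about 5 mm in y. I correct that, lower and grip.

jog_arm --targets '[{"turn":[0,0,0],"slide":[0,5.5,0],"claw":62},{"turn":[0,0,0],"slide":[0,0,-25],"claw":62},{"turn":[0,0,0],"slide":[0,0,-25],"claw":62},{"turn":[0,0,0],"slide":[0,0,0],"claw":62}]'

```text
t: 17.15
eef_pos: [562.9, -137.6, 20.8]
tcp_rot: [-3.141, 0.001, 0.039]
ft_force: [-0.0, -0.4, 0.0]
opening: 0.617
grip_force: 0.0
```

jog_arm --targets '[{"turn":[0,0,0],"slide":[0,0,0],"claw":24},{"turn":[0,0,0],"slide":[0,0,0],"claw":24},{"turn":[0,0,0],"slide":[0,0,0],"claw":24},{"turn":[0,0,0],"slide":[0,0,0],"claw":24}]'

```text
t: 17.65
eef_pos: [563.3, -137.6, 21.4]
tcp_rot: [3.141, -0.001, 0.039]
ft_force: [-2.1, 0.4, 6.5]
opening: 0.334
grip_force: 29.5
```

jog_arm --targets '[{"turn":[0,0,0],"slide":[0,0,15],"claw":24},{"turn":[0,0,0],"slide":[0,0,40],"claw":24},{"turn":[0,0,0],"slide":[0,0,40],"claw":24},{"turn":[0,0,3],"slide":[-8,-26,5],"claw":24},{"turn":[0,0,5],"slide":[-12,-42,0],"claw":24}]'

```text
t: 18.27
eef_pos: [543.3, -205.6, 122.6]
tcp_rot: [3.14, -0.002, 0.184]
ft_force: [0.6, -0.6, -0.1]
opening: 0.339
grip_force: 29.5
```

jog_arm --targets '[{"turn":[0,0,5],"slide":[-12,-42,0],"claw":24},{"turn":[0,0,6.2],"slide":[-12,-42,0],"claw":24},{"turn":[0,0,0],"slide":[-12,-42,0],"claw":24},{"turn":[0,0,0],"slide":[-8,-34,0],"claw":24},{"turn":[0,0,0],"slide":[0,0,0],"claw":24}]'

```text
t: 18.9
eef_pos: [498.3, -367.5, 121.3]
tcp_rot: [3.141, -0.0, 0.372]
ft_force: [0.1, 0.9, -0.2]
opening: 0.343
grip_force: 29.5
```

jog_arm --targets '[{"turn":[0,0,0],"slide":[0,0,0],"claw":24},{"turn":[0,0,0],"slide":[0,0,0],"claw":24}]'

```text
t: 19.15
eef_pos: [499.4, -364.5, 121.0]
tcp_rot: [3.142, -0.0, 0.376]
ft_force: [-0.3, -0.6, -0.0]
opening: 0.339
grip_force: 29.5
```

jog_arm --targets '[{"turn":[0,0,0],"slide":[0,0,-30],"claw":24},{"turn":[0,0,0],"slide":[0,0,-25],"claw":24},{"turn":[0,0,0],"slide":[0,0,-10],"claw":24},{"turn":[0,0,0],"slide":[0,0,0],"claw":24}]'

```text
t: 19.65
eef_pos: [499.2, -365.0, 55.5]
tcp_rot: [-3.141, 0.0, 0.375]
ft_force: [-0.2, -0.4, 0.2]
opening: 0.339
grip_force: 29.5
```

```bash
python3 - <<'E'
from h import *
s=read_camera("scene"); f=s["frame"][100:270,210:410]; cv2.imwrite("pics/p4.png",cv2.resize(f,None,fx=3.5,fy=3.5,interpolation=cv2.INTER_CUBIC)); print(state()["eef_pos"],state()["ft_force"])
E
```

```text
[ 499.39597584 -365.37263325   56.20949083] [-0.55971386 -0.24299997 -0.03725437]
```

View pics/p4.png

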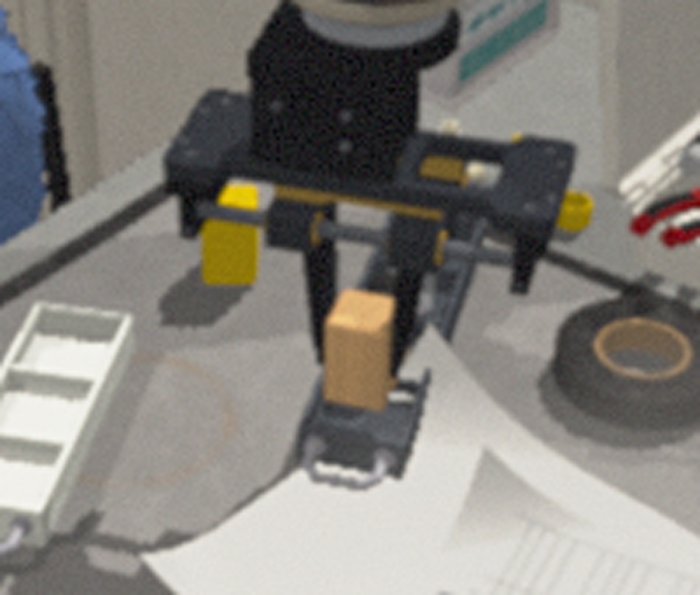

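The block hangs upright at crop (360,350), over the loop-end bay. I lower it and release.

jog_arm --targets '[{"turn":[0,0,0],"slide":[0,0,-10],"claw":24},{"turn":[0,0,0],"slide":[0,0,-8],"claw":24},{"turn":[0,0,0],"slide":[0,0,-4],"claw":24},{"turn":[0,0,0],"slide":[0,0,0],"claw":24}]'

```text
t: 20.2
eef_pos: [499.0, -365.6, 33.5]
tcp_rot: [3.142, 0.0, 0.374]
ft_force: [-0.6, 0.5, 0.4]
opening: 0.334
grip_force: 29.6
```

jog_arm --targets '[{"turn":[0,0,0],"slide":[0,0,0],"claw":62},{"turn":[0,0,0],"slide":[0,0,0],"claw":62},{"turn":[0,0,0],"slide":[0,0,0],"claw":62}]'

```text
t: 20.58
eef_pos: [499.0, -365.5, 33.7]
tcp_rot: [3.142, 0.0, 0.375]
ft_force: [0.5, -0.4, -0.1]
opening: 0.585
grip_force: 0.0
```

jog_arm --targets '[{"turn":[0,0,0],"slide":[0,0,20],"claw":62},{"turn":[0,0,0],"slide":[0,0,45],"claw":62},{"turn":[0,0,0],"slide":[0,0,45],"claw":62},{"turn":[0,0,0],"slide":[-20,-30,45],"claw":62},{"turn":[0,0,0],"slide":[-30,-45,30],"claw":62}]'

```text
t: 21.2
eef_pos: [449.3, -440.7, 221.2]
tcp_rot: [3.139, -0.001, 0.377]
ft_force: [-0.4, -0.6, 1.1]
opening: 0.618
grip_force: 0.0
```

jog_arm --targets '[{"turn":[0,0,0],"slide":[-40,-45,20],"claw":62},{"turn":[0,0,0],"slide":[-40,-45,0],"claw":62},{"turn":[0,0,0],"slide":[0,0,0],"claw":62},{"turn":[0,0,0],"slide":[0,0,0],"claw":62}]'

```text
t: 21.7
eef_pos: [369.7, -529.5, 238.2]
tcp_rot: [-3.141, -0.0, 0.374]
ft_force: [0.6, -0.1, 0.1]
opening: 0.623
grip_force: 0.0
```

```bash
python3 - <<'E'
from h import *
t=read_camera("top");s=read_camera("scene"); a=t["frame"][70:310,175:385]; b=s["frame"][110:350,180:430]
im=np.hstack([a,b]); cv2.imwrite("pics/end.png",cv2.resize(im,None,fx=1.7,fy=1.7,interpolation=cv2.INTER_CUBIC))
E
```

```text
(no output)
```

View pics/end.png

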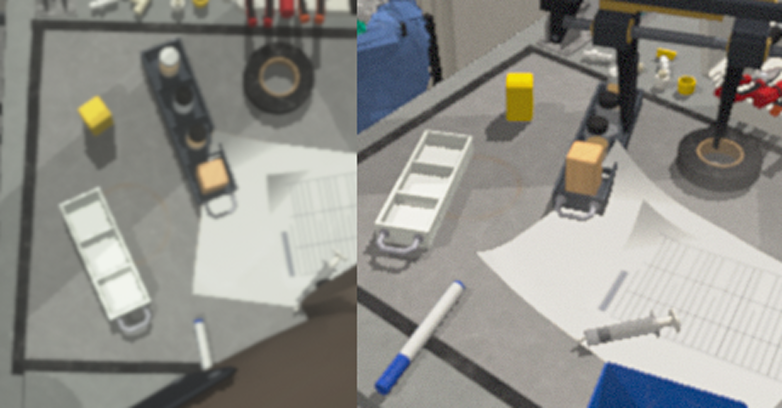

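The top half shows the tray row from the far end: white cap (169,62), black (183,98), black/brown (196,135), then the wooden block (212,176) next to the loop. Everything is upright, and the tape roll, marker and syringe haven't moved.

```bash
python3 -c "
from cell import *
print(job_done())"
```

```text
the job is handed in; nothing more can be done
None
```

The job is handed in: all three vials stand upright in the tray in reversed order, the wooden block is in the bay next to the loop, and the tape roll, marker and syringe weren't touched.

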